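# Register the middle-sized ring in its sprung nest

### The job

Three bearing rings of different sizes sit in three sprung registering nests on the bench. Register the middle-sized ring: with closed fingertips press its upper face gently straight down against the spring, about halfway through the nest's travel, keep it down for about a second, then let it spring back up and withdraw the hand well clear (at least a hand's breadth). Grasp and lift nothing, do not touch the other two rings or the nests themselves, and leave everything else on the bench where it is.

Things in the scene. Friction and masses are not known exactly. Their poses are not given: they have to be found in the camera images.
- ring_middle: The middle-sized of the three grey bearing rings in the nests: 60 mm outside diameter, open bore of about 45 mm, 20 mm high, lying flat on a nest's table round its boss, in any of the three nests. Loose. Origin: centre of its underside (50 mm above the bench while the table is up), z up along its axis; its flat upper face is 20 mm above the origin. This is the one to press.
- ring_large: The largest of the three grey bearing rings in the nests: 70 mm outside diameter, open bore of about 49 mm, 24 mm high, lying flat on a nest's table round its boss, in any of the three nests. Loose. Origin: centre of its underside (50 mm above the bench while the table is up), z up along its axis; its flat upper face is 24 mm above the origin. Leave alone.
- ring_small: The smallest of the three grey bearing rings in the nests: 50 mm outside diameter, open bore of about 35 mm, 16 mm high, lying flat on a nest's table round its boss, in any of the three nests. Loose. Origin: centre of its underside (50 mm above the bench while the table is up), z up along its axis; its flat upper face is 16 mm above the origin. Leave alone.
- nest_1: Fixed sprung registering nest, one of three alike: round grey base (flange 92 mm wide), above it a round dark steel table 76 mm wide, top 50 mm above the bench when up, with a centring boss 18 mm wide and 6.5 mm high. The table only moves straight down, 14 mm to its stop, and springs back; with a ring on, about 2 N starts it, 4 N is half way, 6 N the stop. Not to be touched itself. Origin: centre of the base's underside.
- nest_2: Fixed sprung registering nest, one of three alike: round grey base (flange 92 mm wide), above it a round dark steel table 76 mm wide, top 50 mm above the bench when up, with a centring boss 18 mm wide and 6.5 mm high. The table only moves straight down, 14 mm to its stop, and springs back; with a ring on, about 2 N starts it, 4 N is half way, 6 N the stop. Not to be touched itself. Origin: centre of the base's underside.
- nest_3: Fixed sprung registering nest, one of three alike: round grey base (flange 92 mm wide), above it a round dark steel table 76 mm wide, top 50 mm above the bench when up, with a centring boss 18 mm wide and 6.5 mm high. The table only moves straight down, 14 mm to its stop, and springs back; with a ring on, about 2 N starts it, 4 N is half way, 6 N the stop. Not to be touched itself. Origin: centre of the base's underside.
- plug_gauge: Bystander: double-ended plug gauge lying on the bench, 104 mm long along its y, 22 mm thick. Origin: centre, on the bench.
- v_block: Bystander: small steel V-block, 40x48x34 mm. Origin: centre of its underside.
- grease_tin: Bystander: flat tin with a green lid, 67 mm diameter, 31 mm high. Origin: centre of its underside.
- oil_bottle: Bystander: small oil bottle with a red spout, 46 mm diameter, 134 mm high. Origin: centre of its underside.
- gauge_block: Bystander: small steel gauge block standing on edge, 9x35x20 mm, long along its y. Origin: centre of its underside.
- spanner: Bystander: open-ended spanner lying flat, 169 mm long along its y, 28 mm wide, 6 mm thick. Origin: centre of its underside.
Things that resemble listed ones, but are neither listed nor needed, are in the scene too. What is shaped like the ring_middle but blue or red is not meant.

How it is judged:
On the way, in this order (a step that is already met when the one before it is completed fails the run):
1. the middle-sized ring is pressed by the fingertips at least 4 mm down for at least 0.6 s (height (world z) of ring_middle below 0.046 m and contact force between the fingers and ring_middle above 0.5 N), for 0.6 s.
2. it has sprung back up and the fingers are off it (height (world z) of ring_middle above 0.0475 m and contact force between the fingers and ring_middle below 0.1 N), for 0.2 s.
At the end, for the whole second after the job is handed in: The middle-sized ring is back up on its sprung table, flat, at rest and within 10 mm of where it began; the gripper's grasp point is more than 100 mm from it; the other rings and the bystanders are within 8 mm of where they began (height (world z) of ring_middle between 0.0475 and 0.053 m and distance of ring_middle from where it was at the start of the episode below 0.01 m and angle between each of ring_middle, ring_large, ring_small's own z axis and vertical below 0.08 rad and linear speed of ring_middle below 0.02 m/s and distance between the grasp point and ring_middle above 0.1 m and distance of each of ring_large, ring_small, plug_gauge, v_block, grease_tin, oil_bottle, gauge_block, spanner from where it was at the start of the episode below 0.008 m); the robot touches nothing.
It fails at once if the middle-sized ring is lifted or dragged more than about 20 mm (height (world z) of ring_middle above 0.056 m or distance of ring_middle from where it was at the start of the episode above 0.02 m).
It fails at once if the ring is pressed with more than 25 N (contact force between the fingers and ring_middle above 25 N).
It fails at once if a bystander is pushed, knocked or lifted more than 8 mm (distance of any of plug_gauge, v_block, grease_tin, oil_bottle, gauge_block, spanner from where it was at the start of the episode above 0.008 m).
It fails at once if a nest itself is touched by the robot (contact force between any of the fingers, the arm and nest_1 above 1 N or contact force between any of the fingers, the arm and nest_2 above 1 N or contact force between any of the fingers, the arm and nest_3 above 1 N).
It fails at once if the largest or the smallest ring is touched or moved (contact force between any of the fingers, the arm and ring_large above 0.5 N or distance of any of ring_large, ring_small from where it was at the start of the episode above 0.008 m or contact force between any of the fingers, the arm and ring_small above 0.5 N).
It also fails if it takes over 40 s, if anything falls off the work surface, if the arm or the gripper's body presses on something with over 40 N, if the wrist force passes 120 N, or if a joint passes its speed limit or range.

### The arm

A 6-joint arm with a two-finger parallel gripper is mounted at the origin on the work surface; the furniture and walls round the work are solid. World frame = base frame: x ahead of the robot, y to its left, z up, the work surface at z = 0. Lengths are in m, angles in rad, forces in N, time in s.
With the tool pointing down it reaches from about 0.35 to 0.775 m from the base axis. Payload 5.5 kg.
Tool frame: the origin (TCP) lies midway between the tips of the shut fingers; the grasp point (between the pads) lies 19 mm behind it (env.tcp_to_grasp is the distance from the TCP to the grasp point, in m); z points along the fingers, y is the direction in which the jaws open and shut (so a half turn about z gives the same grasp; the last joint's range is limited). The gripper opens to 85 mm and grips with 20 to 120 N. Pads are 22 mm wide; open, the fingers measure 114 mm over their backs; the gripper's body (76 mm by 85 mm) begins 54 mm behind the grasp point. The pads swing forward as they close: fully open they stand 13 mm farther back than shut.
Start: joints at [-1.303, 0.313, 0.046, 1.304, 0, 1.431], TCP at [0.228, -0.528, 0.231] pointing down, gripper open.
Joint ranges: [-2.76, 2.76], [-0.86, 1.69], [-1.03, 1.26], [-2.2, 2.34], [-1.47, 1.5], [-3.14, 3.14]. Speed limits (rad/s): [2.57, 2.57, 3.14, 3.14, 3.14, 3.14].

### API

Orientations are given as a unit quaternion [w, x, y, z].
In Python, from workcell import get_state, viewer, hand_in, finder, env gives the robot as it stands.
- The arm moves only by the tool arm_command, never from a script. Its argument "motion" is a list of rows, each an object of numbers: "x", "y", "z": the shift along the tool's x, y, z in mm; "rx", "ry", "rz": the turn, a rotation vector about the tool's x, y, z in degrees; "hand": the closure, from -1 (fully open) to 1 (shut). A call has 1 to 10 rows; each row is the pose to reach, as a shift and turn from the pose commanded when the call began, along the tool's axes at that moment; what a row does not reach only later rows make up. A row lasts 1/8 s, in which the tool goes at most 62.5 mm and 10.7 degrees, less where a joint would pass 70% of its speed; a pose out of reach is approached as far as the arm can. A call with a gripper value outside its range is refused whole. The fingers move at their own pace and stop on an object; "force" is the grip in N (left out, the last holds). Time passes only in rows, so rows that repeat a pose let the fingers close. It gives the time, the measured TCP pose, the force and the opening at its end, in the units of the state.
- get_state(): the state, without advancing time (a new reading comes with each control period).
- viewer.read_camera(name): name is "side" or "top"; returns a dict with "image" (400x640x3 uint8, red, green, blue), "z_map" (400x640 float32, m along the optical axis (not along the pixel's ray), 0 where there is no reading), "intrinsics" (3x3 intrinsics, pixels), "rvec" (rotation vector, rad) and "tvec" (3), from world to camera coordinates, as OpenCV has them. Camera axes: x right, y down, z forward; pixel columns grow to the right and rows downward; lengths in m; the calibration is good to about 2 mm. A picture is of the moment at which its call begins.
- hand_in(): hands the job in, once; it reports no verdict.
Trained networks look in a picture, given as the dict that the camera call returned (one of the last four; its "shot" number tells which), for a name from the list of things; names that differ only in an ending like _2 or _b are one class to them, and where a whole thing is asked for, a point or a joint stands for the part that bears it (a point fixed in the world has none). Each returns a list of dicts, best first, with "score" (0 to 1); they miss things now and then, are a little off and sometimes report something else, mostly with a low value. They report only what shows in the picture. A call takes as long as a camera call. They do not tell look-alikes from the thing itself.
- finder.find_in(picture, query): "at" ([column, row] in pixels, amid what is visible of it).
- finder.masks_of(picture, query): "region" (400x640 bool, what is visible of it) and "at" ([column, row] in pixels, amid what is visible of it).
The state is a dict: "clock": time; "joint_pos": joint angles; "qvel": joint speeds; "tau": joint torques, N m; "tcp_pos": TCP position; "orientation": TCP orientation; "wrist_force": force on the tool from outside, world axes, zero at the start; "ft_torque": the same for the moment, N m; "finger_gap": finger opening in m.
Only numpy, scipy, OpenCV 4.12 (cv2) and the standard library are available. Lean on these libraries where they do the work, as an engineer would, in place of code of your own. Each camera call takes 0.05 s, during which the arm holds its last target.

## Working session

There is one attempt and no reset: what is moved stays moved. The work goes in short steps, Python scripts to look and compute and a tool call to move; the robot and the scene stay as the last step left them, time stands still between calls to the robot, and variables do not carry over. Pictures are saved under pics/ and viewed, and the job is handed in when it is done.

Besides the shell and the picture viewer there is one more tool, called after "Call:" as name(argument=value, ...) on one line, values as JSON. arm_command: Moves the arm, as the interface text tells. Its arguments: {"type":"object","properties":{"motion":{"type":"array","items":{"type":"object","properties":{"x":{"type":"number"},"y":{"type":"number"},"z":{"type":"number"},"rx":{"type":"number"},"ry":{"type":"number"},"rz":{"type":"number"},"hand":{"type":"number"}}}},"force":{"type":"number"}},"required":["motion"]}

```bash
mkdir -p pics; cat > h.py <<'E'
import numpy as np,cv2
from workcell import get_state, viewer, finder, env
def pts(p):
    z=p["z_map"];K=p["intrinsics"];R=cv2.Rodrigues(np.array(p["rvec"],float))[0];t=np.array(p["tvec"]).ravel()
    v,u=np.mgrid[:400,:640]
    c=np.stack([(u-K[0][2])/K[0][0]*z,(v-K[1][2])/K[1][1]*z,z],-1)
    w=(c-t)@R; w[z==0]=np.nan
    return w
E
python3 - <<'E'
from h import *
s=get_state();print(s)
for n in("top","side"):
    p=viewer.read_camera(n);cv2.imwrite(f"pics/{n}0.png",p["image"][:,:,::-1]);w=pts(p);np.save(n+".npy",w)
    for q in("ring_middle","ring_large","ring_small","nest_1"):
        for d in finder.masks_of(p,q):
            m=d["region"]&~np.isnan(w[...,0]);a=w[m]
            print(n,q,round(d["score"],2),np.round(d["at"]),m.sum(),np.round(np.median(a,0),3),np.round(np.percentile(a[:,2],95),3),np.round(np.ptp(a,0),3))
E
```

```text
{'clock': 0.0, 'joint_pos': array([-1.30258511e+00,  3.14050874e-01,  4.49959128e-02,  1.30361378e+00,
       -2.57365190e-05,  1.43121749e+00]), 'qvel': array([-1.59577875e-05,  1.20415982e-03, -1.87260134e-04, -1.56380363e-03,
       -8.59294655e-04, -4.01596539e-04]), 'tau': array([ 9.11287880e-04, -4.80624604e+01,  2.98535156e+01,  1.92586309e-02,
        1.03658880e-05,  3.85384695e-06]), 'tcp_pos': array([ 0.22789311, -0.52735526,  0.23038709]), 'orientation': array([-9.33443932e-04,  9.79284892e-01,  2.02485119e-01, -7.30133907e-05]), 'wrist_force': array([ 0.28053163, -0.15015371, -0.25558772]), 'ft_torque': array([0.0313895 , 0.01711999, 0.00087257]), 'finger_gap': 0.08512396138685811}
top ring_middle 0.77 [293. 176.] 382 [0.514 0.144 0.068] 0.073 [0.077 0.061 0.073]
top ring_middle 0.56 [333. 191.] 279 [0.528 0.028 0.02 ] 0.024 [0.059 0.059 0.028]
top ring_middle 0.5 [343. 261.] 201 [ 0.344 -0.007  0.02 ] 0.024 [0.056 0.058 0.027]
top ring_large 0.64 [417. 167.] 474 [ 0.55  -0.127  0.074] 0.078 [0.07  0.07  0.034]
top ring_large 0.32 [219. 200.] 244 [0.475 0.317 0.065] 0.069 [0.049 0.048 0.026]
top ring_small 0.54 [212. 210.] 145 [0.47  0.318 0.066] 0.07 [0.047 0.046 0.018]
top nest_1 0.93 [400. 178.] 643 [ 0.544 -0.115  0.048] 0.056 [0.083 0.074 0.061]
top nest_1 0.73 [218. 204.] 973 [0.47  0.31  0.049] 0.056 [0.09  0.085 0.075]
side ring_middle 0.66 [316. 195.] 262 [0.511 0.161 0.062] 0.071 [0.058 0.062 0.026]
side ring_large 0.7 [317. 159.] 275 [ 0.548 -0.111  0.066] 0.076 [0.101 0.244 0.079]
side ring_small 0.5 [318. 226.] 265 [0.471 0.331 0.06 ] 0.067 [0.049 0.162 0.069]
side nest_1 0.73 [319. 247.] 677 [0.469 0.348 0.021] 0.051 [0.09  0.07  0.055]
side nest_1 0.7 [316. 210.] 513 [0.508 0.174 0.02 ] 0.05 [0.089 0.111 0.057]
side nest_1 0.68 [314. 172.] 330 [ 0.544 -0.096  0.02 ] 0.049 [0.082 0.074 0.055]
```

View pics/top0.png

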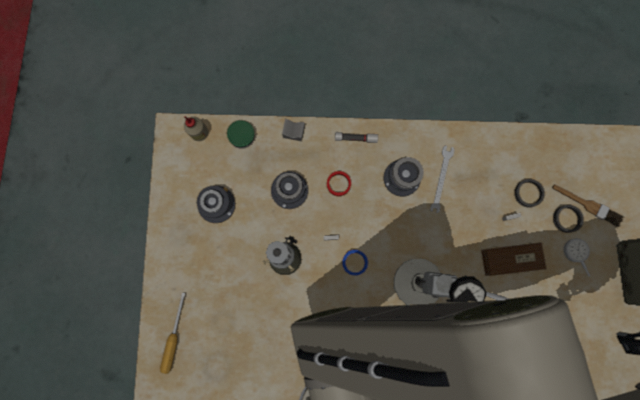

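View pics/side0.png

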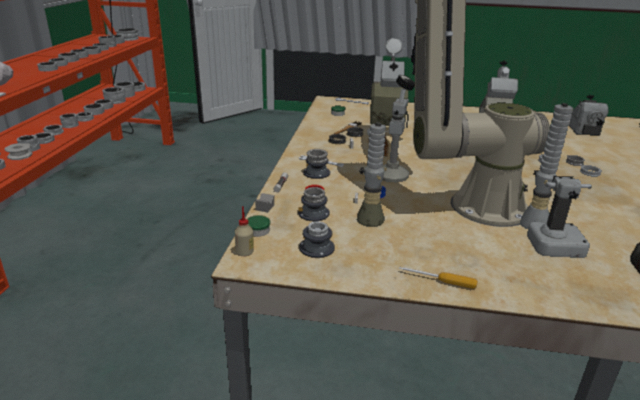

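```bash
python3 - <<'E'
import numpy as np,cv2
for n in("top","side"):
    w=np.load(n+".npy")
    for c in((.545,-.127),(.508,.15),(.47,.318)):
        d=np.hypot(w[...,0]-c[0],w[...,1]-c[1])
        m=(d<.06)&(w[...,2]>.0605)&(w[...,2]<.082)
        a=w[m]; z=np.median(a[:,2]); top=np.median(a[a[:,2]>z-.002][:,2])
        b=a[abs(a[:,2]-top)<.003]
        (cx,cy),r=cv2.minEnclosingCircle(b[:,:2].astype(np.float32)*1000)
        print(n,c,len(b),round(top,4),'circ',round(cx,1),round(cy,1),round(r,1),'bbox',np.round(b.min(0),3),np.round(b.max(0),3))
# obstacles above 0.1
w=np.load("top.npy");m=(w[...,2]>.085)&(w[...,0]>.2)
k,l,s,c=cv2.connectedComponentsWithStats(m.astype(np.uint8))
for i in range(1,k):
    if s[i,4]>15:
        a=w[l==i];print(s[i],np.round(np.nanmin(a,0),3),np.round(np.nanmax(a,0),3))
E
```

```text
top (0.545, -0.127) 301 0.0751 circ 550.9 -127.2 34.9 bbox [ 0.517 -0.161  0.072] [ 0.585 -0.092  0.078]
top (0.508, 0.15) 197 0.0709 circ 513.3 145.0 30.0 bbox [0.483 0.117 0.068] [0.541 0.174 0.074]
top (0.47, 0.318) 162 0.0665 circ 473.6 320.8 24.8 bbox [0.449 0.296 0.064] [0.498 0.344 0.069]
side (0.545, -0.127) 93 0.0731 circ 548.1 -121.8 38.4 bbox [ 0.513 -0.159  0.07 ] [ 0.582 -0.085  0.076]
side (0.508, 0.15) 104 0.0695 circ 511.8 149.2 32.1 bbox [0.481 0.117 0.067] [0.539 0.179 0.072]
side (0.47, 0.318) 118 0.066 circ 469.5 324.5 27.7 bbox [0.447 0.298 0.063] [0.497 0.351 0.069]
[184 116  12  12  96] [0.639 0.363 0.085] [0.662 0.385 0.138]
[263 235  35  37 700] [0.318 0.12  0.104] [0.393 0.189 0.293]
[631 238   9  51 236] [ 0.3   -0.633  0.085] [ 0.409 -0.622  0.108]
[  291   272   308   128 24388] [ 0.2   -0.29   0.085] [0.323 0.124 0.786]
[616 331  24  18 309] [ 0.2   -0.489  0.244] [ 0.225 -0.454  0.342]
[621 382  19  18 167] [ 0.2   -0.238  0.688] [ 0.21  -0.211  0.722]
```

The top picture shows three nests: small ring at (216,202), middle at (290,186), large at (404,174). The 30 mm radius and 71 mm top height confirm the middle one. A tall post stands at (283,255) and a dial stand at (440,285), so I'm checking the obstacles before sweeping the arm.

```bash
python3 - <<'E'
import numpy as np,cv2
im=cv2.imread("pics/side0.png");cv2.imwrite("pics/sidez.png",cv2.resize(im[0:270,300:620],None,fx=2.4,fy=2.2,interpolation=2))
im=cv2.imread("pics/top0.png");cv2.imwrite("pics/topz.png",cv2.resize(im[220:320,240:520],None,fx=2.8,fy=2.8,interpolation=2))
w=np.load("side.npy")
for (u,v) in [(395,45),(395,75),(400,110),(395,140),(395,170),(375,125),(375,160),(372,210),(440,60),(430,130),(505,65),(500,90),(555,110),(565,190),(590,120),(400,85)]:
    print((u,v),np.round(w[v,u],3))
w=np.load("top.npy")
for (u,v) in [(283,240),(283,255),(415,285),(435,285),(465,290),(495,296),(460,310),(310,330),(310,380),(350,320),(550,320),(500,350),(400,330)]:
    print('t',(u,v),np.round(w[v,u],3))
E
```

```text
(395, 45) [ 0.329 -0.692  0.326]
(395, 75) [ 0.317 -0.594  0.23 ]
(400, 110) [ 0.291 -0.136  0.236]
(395, 140) [ 0.297 -0.153  0.129]
(395, 170) [ 0.287 -0.137  0.03 ]
(375, 125) [0.354 0.154 0.284]
(375, 160) [0.346 0.173 0.194]
(372, 210) [0.343 0.182 0.048]
(440, 60) [0.204 0.055 0.437]
(430, 130) [0.211 0.115 0.267]
(505, 65) [nan nan nan]
(500, 90) [-0.105 -0.678  0.176]
(555, 110) [-0.093  0.092  0.338]
(565, 190) [-0.124  0.214  0.175]
(590, 120) [-0.478 -0.692  0.075]
(400, 85) [ 0.298 -0.152  0.31 ]
t (283, 240) [ 0.393  0.159 -0.006]
t (283, 255) [0.345 0.141 0.282]
t (415, 285) [ 0.295 -0.146  0.05 ]
t (435, 285) [ 0.297 -0.143  0.25 ]
t (465, 290) [ 0.29  -0.176  0.327]
t (495, 296) [ 0.279 -0.261  0.232]
t (460, 310) [ 0.275 -0.068  0.67 ]
t (310, 330) [0.221 0.088 0.355]
t (310, 380) [0.126 0.086 0.271]
t (350, 320) [0.246 0.031 0.46 ]
t (550, 320) [ 0.274 -0.11   0.78 ]
t (500, 350) [ 0.249 -0.069  0.777]
t (400, 330) [ 0.251 -0.009  0.647]
```

View pics/sidez.png

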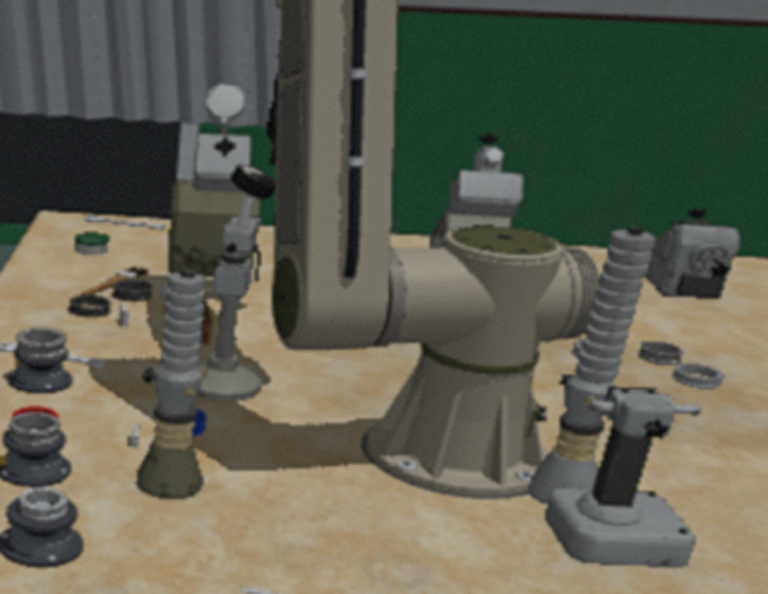

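View pics/topz.png

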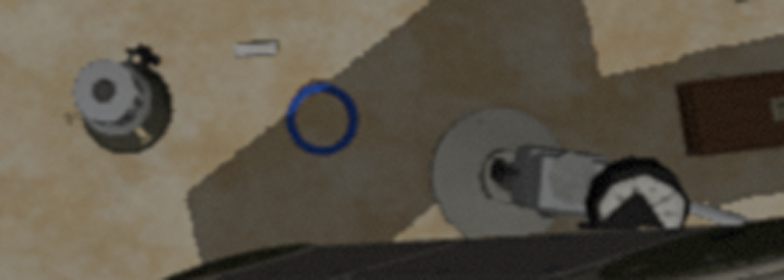

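```bash
python3 - <<'E'
import numpy as np
w=np.load("side.npy")
for v in range(100,260,8):
    r=[]
    for u in range(515,590,8):
        r.append("%5.2f,%5.2f,%4.2f"%tuple(w[v,u]))
    print(v,' | '.join(r))
E
```

```text
100   nan,  nan, nan |   nan,  nan, nan |   nan,  nan, nan |   nan,  nan, nan |   nan,  nan, nan |   nan,  nan, nan |   nan,  nan, nan |   nan,  nan, nan |   nan,  nan, nan | -0.48,-0.78,0.13
108 -0.02, 0.00,0.31 | -0.04, 0.00,0.31 |   nan,  nan, nan |   nan,  nan, nan |   nan,  nan, nan | -0.09, 0.09,0.34 | -0.11, 0.10,0.35 | -0.13, 0.09,0.35 | -0.44,-0.74,0.11 | -0.47,-0.72,0.11
116 -0.01, 0.06,0.30 | -0.03, 0.06,0.31 | -0.05, 0.04,0.30 | -0.09,-0.01,0.29 | -0.39,-0.95,-0.00 | -0.10, 0.09,0.32 | -0.11, 0.11,0.33 | -0.45,-0.82,0.05 | -0.45,-0.73,0.08 | -0.47,-0.71,0.08
124 -0.01, 0.07,0.29 | -0.03, 0.06,0.28 | -0.06, 0.03,0.28 | -0.08, 0.03,0.28 | -0.11, 0.01,0.27 | -0.10, 0.10,0.30 | -0.11, 0.11,0.31 | -0.44,-0.79,0.02 | -0.45,-0.71,0.05 | -0.48,-0.71,0.05
132 -0.01, 0.07,0.26 | -0.04, 0.05,0.26 | -0.06, 0.05,0.26 | -0.08, 0.04,0.26 | -0.11, 0.03,0.26 | -0.10, 0.11,0.28 | -0.12, 0.10,0.29 | -0.44,-0.74,0.00 | -0.46,-0.71,0.01 | -0.48,-0.71,0.02
140 -0.02, 0.06,0.24 | -0.04, 0.05,0.24 | -0.06, 0.05,0.24 | -0.09, 0.04,0.24 | -0.09, 0.09,0.26 | -0.10, 0.11,0.27 | -0.13, 0.11,0.27 | -0
[... 2060 characters left out ...]
,0.04 | -0.11, 0.20,0.05 | -0.13, 0.20,0.06 | -0.15, 0.20,0.06 | -0.19, 0.16,0.04 | -0.24, 0.08,0.00 | -0.26, 0.08,0.00
236 -0.05, 0.16,-0.00 | -0.07, 0.15,-0.00 | -0.08, 0.18,0.02 | -0.09, 0.22,0.04 | -0.11, 0.21,0.04 | -0.13, 0.22,0.05 | -0.15, 0.22,0.05 | -0.17, 0.20,0.04 | -0.19, 0.20,0.04 | -0.25, 0.12,-0.00
244 -0.04, 0.20,-0.00 | -0.06, 0.20,0.00 | -0.08, 0.19,-0.00 | -0.09, 0.24,0.03 | -0.10, 0.25,0.04 | -0.12, 0.25,0.04 | -0.15, 0.24,0.04 | -0.16, 0.24,0.04 | -0.19, 0.23,0.04 | -0.20, 0.23,0.04
252 -0.03, 0.25,0.00 | -0.05, 0.24,0.00 | -0.08, 0.24,0.00 | -0.09, 0.25,0.01 | -0.11, 0.25,0.02 | -0.13, 0.25,0.02 | -0.15, 0.25,0.02 | -0.17, 0.24,0.02 | -0.19, 0.24,0.02 | -0.21, 0.23,0.02
```

```bash
python3 - <<'E'
import numpy as np
q=get=-1.3026
f=np.array([np.cos(q),np.sin(q)]);l=np.array([-np.sin(q),np.cos(q)])
for n,vs,us in(("side",(20,60,100,110,120,130,140,150),range(408,556,6)),("top",range(275,400,20),range(300,600,15))):
  w=np.load(n+".npy")
  for v in vs:
    print(n,v,' '.join("%d:%.2f,%.2f,%.2f"%(u,w[v,u,:2]@f,w[v,u,:2]@l,w[v,u,2]) for u in us if not np.isnan(w[v,u,0]) and abs(w[v,u,:2]@f)<.8 and w[v,u,2]>.2))
w=np.load("top.npy")
R=None
a=w[(np.hypot(w[...,0]+.11,w[...,1]-.08)<.08)];a=a[~np.isnan(a[:,0])]
print(len(a),a[:5])
E
```

```text
side 20 420:0.10,0.25,0.52 426:0.06,0.24,0.53 432:0.03,0.24,0.53 438:0.03,0.22,0.53 444:0.03,0.20,0.53 450:0.01,0.19,0.53 456:0.03,0.17,0.53 462:0.03,0.16,0.53
side 60 414:0.58,0.10,0.30 420:0.06,0.25,0.42 426:0.02,0.24,0.43 432:-0.00,0.23,0.44 438:-0.00,0.22,0.44 444:0.00,0.20,0.44 450:-0.02,0.19,0.44 456:0.00,0.17,0.44 462:-0.00,0.16,0.44 504:0.71,-0.32,0.28
side 100 408:0.33,0.18,0.23 414:0.08,0.24,0.31 420:0.02,0.25,0.33 426:-0.02,0.24,0.34 432:-0.03,0.23,0.34 438:-0.04,0.22,0.34 444:-0.03,0.20,0.34 450:-0.03,0.18,0.34 456:-0.03,0.17,0.34 462:-0.04,0.15,0.34
side 110 414:0.08,0.24,0.28 420:0.02,0.24,0.30 426:-0.03,0.24,0.31 432:-0.04,0.23,0.32 438:-0.05,0.22,0.32 444:-0.04,0.20,0.32 450:-0.04,0.18,0.32 456:-0.04,0.17,0.32 462:-0.04,0.15,0.32 486:0.01,0.06,0.30 492:-0.01,0.05,0.31 498:-0.02,0.04,0.31 504:-0.02,0.02,0.31 510:-0.03,0.01,0.31 516:-0.02,-0.01,0.31 522:-0.02,-0.03,0.31 528:-0.02,-0.04,0.31
side 120 414:0.06,0.24,0.25 420:-0.00,0.25,0.28 426:-0.04,0.24,0.29 432:-0.05,0.23,0.29 438:-0.05,0.21,0.29 444:-0.06,0.20,0.30 450:-0.05,0.18,0.29 456:-0.05,0.17,0.29 462:-0.03,0.14
[... 3066 characters left out ...]
0 345:0.01,0.17,0.46 360:0.03,0.18,0.51 375:0.04,0.19,0.60 390:0.05,0.20,0.64 405:0.06,0.20,0.67 420:0.08,0.20,0.70 435:0.09,0.20,0.71 450:0.10,0.20,0.72 465:0.11,0.20,0.74 480:0.11,0.20,0.76 495:0.12,0.20,0.77 510:0.13,0.20,0.78 525:0.14,0.20,0.78 540:0.16,0.20,0.78 555:0.17,0.19,0.78 570:0.18,0.19,0.78 585:0.20,0.18,0.77
top 395 315:-0.05,0.12,0.26 330:-0.02,0.12,0.29 345:0.00,0.11,0.29 360:0.03,0.10,0.29 375:0.04,0.16,0.54 390:0.05,0.16,0.59 405:0.07,0.17,0.62 420:0.08,0.17,0.66 435:0.09,0.18,0.69 450:0.10,0.18,0.71 465:0.10,0.18,0.74 480:0.11,0.19,0.76 495:0.12,0.19,0.77 510:0.13,0.19,0.77 525:0.14,0.18,0.78 540:0.15,0.18,0.78 555:0.16,0.18,0.78 570:0.18,0.18,0.78 585:0.19,0.17,0.77
0 []
```

```bash
cat >> h.py <<'E'
from scipy.spatial.transform import Rotation as Ro
def rel(target):
    s=get_state();o=s["orientation"];R=Ro.from_quat([o[1],o[2],o[3],o[0]]).as_matrix()
    return np.round(R.T@(np.array(target)-s["tcp_pos"])*1000,1),np.round(R,3)
E
python3 - <<'E'
from h import *
for i in range(1,19):
    t=i/18;a=-1.163+t*(.23+1.163);r=.575+t*(.526-.575)
    print(i,rel([r*np.cos(a),r*np.sin(a),.2304])[0],round(-66.5*t,1))
E
```

```text
1 [44.3 -4.4  0.9] -3.7
2 [ 87.8 -12.3   0.9] -7.4
3 [130.4 -23.4   0.9] -11.1
4 [171.9 -37.7   0.9] -14.8
5 [211.9 -55.1   0.9] -18.5
6 [250.2 -75.5   0.9] -22.2
7 [286.7 -98.7   0.9] -25.9
8 [ 321.  -124.5    0.9] -29.6
9 [ 353.2 -152.7    0.9] -33.2
10 [ 382.9 -183.2    0.9] -36.9
11 [ 410.  -215.8    0.9] -40.6
12 [ 434.3 -250.2    0.9] -44.3
13 [ 455.8 -286.2    0.9] -48.0
14 [ 474.4 -323.6    0.9] -51.7
15 [ 489.9 -362.1    0.9] -55.4
16 [ 502.3 -401.5    0.9] -59.1
17 [ 511.6 -441.6    0.9] -62.8
18 [ 517.7 -482.     0.9] -66.5
```

Call:
arm_command(motion=[{"x": 44, "y": -4, "z": 0, "rz": -3.7, "hand": 1}, {"x": 88, "y": -12, "z": 0, "rz": -7.4, "hand": 1}, {"x": 130, "y": -23, "z": 0, "rz": -11, "hand": 1}, {"x": 172, "y": -38, "z": 0, "rz": -15, "hand": 1}, {"x": 212, "y": -55, "z": 0, "rz": -18.5, "hand": 1}, {"x": 250, "y": -75, "z": 0, "rz": -22, "hand": 1}, {"x": 287, "y": -99, "z": 0, "rz": -26, "hand": 1}, {"x": 321, "y": -124, "z": 0, "rz": -29.5, "hand": 1}, {"x": 353, "y": -153, "z": 0, "rz": -33, "hand": 1}], force=20)

```text
invalid input at $.motion[0]: expected keys x, y, z, rx, ry, rz, hand
```

```bash
python3 - <<'E'
from h import *
s=get_state();print(s["joint_pos"],s["wrist_force"])
for i in range(10,19):
    t=i/18;a=-1.163+t*(.23+1.163);r=.575+t*(.526-.575)
    print(i,rel([r*np.cos(a),r*np.sin(a),.2304])[0],round(-66.5*(t-.5),1))
print(rel([0,0,0])[1])
E
```

```text
[-1.30260333e+00  3.13241622e-01  4.60375451e-02  1.30360663e+00
  3.03525012e-06  1.43122086e+00] [ 0.01397039  0.25092886 -0.1892666 ]
10 [ 382.9 -183.2    0.9] -3.7
11 [ 410.  -215.8    0.9] -7.4
12 [ 434.3 -250.2    0.9] -11.1
13 [ 455.8 -286.2    0.9] -14.8
14 [ 474.4 -323.6    0.9] -18.5
15 [ 489.9 -362.1    0.9] -22.2
16 [ 502.3 -401.5    0.9] -25.9
17 [ 511.6 -441.6    0.9] -29.6
18 [ 517.7 -482.     0.9] -33.2
[[ 0.918  0.397 -0.   ]
 [ 0.397 -0.918  0.   ]
 [ 0.    -0.    -1.   ]]
```

All keys are required.

Call:
arm_command(motion=[{"x": 44, "y": -4, "z": 0, "rx": 0, "ry": 0, "rz": -3.7, "hand": 1}, {"x": 88, "y": -12, "z": 0, "rx": 0, "ry": 0, "rz": -7.4, "hand": 1}, {"x": 130, "y": -23, "z": 0, "rx": 0, "ry": 0, "rz": -11, "hand": 1}, {"x": 172, "y": -38, "z": 0, "rx": 0, "ry": 0, "rz": -15, "hand": 1}, {"x": 212, "y": -55, "z": 0, "rx": 0, "ry": 0, "rz": -18.5, "hand": 1}, {"x": 250, "y": -75, "z": 0, "rx": 0, "ry": 0, "rz": -22, "hand": 1}, {"x": 287, "y": -99, "z": 0, "rx": 0, "ry": 0, "rz": -26, "hand": 1}, {"x": 321, "y": -124, "z": 0, "rx": 0, "ry": 0, "rz": -29.5, "hand": 1}, {"x": 353, "y": -153, "z": 0, "rx": 0, "ry": 0, "rz": -33, "hand": 1}], force=20)

```text
clock: 1.62
tcp_pos: [0.4922, -0.2464, 0.2313]
orientation: [0.0, 0.881, 0.473, 0.0]
wrist_force: [0.5, -0.3, 1.2]
finger_gap: 0.0004
```

```bash
python3 - <<'E'
from h import *
s=get_state();print(s["joint_pos"],s["wrist_force"])
for i in range(10,19):
    t=i/18;a=-1.163+t*(.23+1.163);r=.575+t*(.526-.575)
    print(i,rel([r*np.cos(a),r*np.sin(a),.2304])[0],round(-66.5*(t-.5),1))
print(rel([0,0,0])[1])
E
```

```text
[-6.09883032e-01  2.64793982e-01 -1.98001916e-02  1.28568750e+00
 -7.33006318e-05  1.54596974e+00] [ 0.47900723 -0.30725471  1.18731379]
10 [40.2 -9.1  0.9] -3.7
11 [ 80.7 -21.6   0.9] -7.4
12 [119.9 -37.1   0.9] -11.1
13 [157.6 -55.5   0.9] -14.8
14 [193.6 -76.6   0.9] -18.5
15 [ 227.6 -100.4    0.8] -22.2
16 [ 259.5 -126.6    0.8] -25.9
17 [ 289.2 -155.1    0.8] -29.6
18 [ 316.4 -185.6    0.8] -33.2
[[ 0.552  0.834  0.   ]
 [ 0.834 -0.552 -0.   ]
 [-0.     0.001 -1.   ]]
```

Call:
arm_command(motion=[{"x": 40, "y": -9, "z": 0, "rx": 0, "ry": 0, "rz": -3.7, "hand": 1}, {"x": 80, "y": -21, "z": 0, "rx": 0, "ry": 0, "rz": -7.4, "hand": 1}, {"x": 119, "y": -37, "z": 0, "rx": 0, "ry": 0, "rz": -11, "hand": 1}, {"x": 157, "y": -55, "z": 0, "rx": 0, "ry": 0, "rz": -15, "hand": 1}, {"x": 193, "y": -76, "z": 0, "rx": 0, "ry": 0, "rz": -18.5, "hand": 1}, {"x": 227, "y": -100, "z": 0, "rx": 0, "ry": 0, "rz": -22, "hand": 1}, {"x": 243, "y": -113, "z": 0, "rx": 0, "ry": 0, "rz": -24, "hand": 1}, {"x": 243, "y": -113, "z": 0, "rx": 0, "ry": 0, "rz": -24, "hand": 1}])

```text
clock: 2.62
tcp_pos: [0.5317, 0.0188, 0.2315]
orientation: [0.0, 0.763, 0.646, 0.0]
wrist_force: [0.2, -0.6, -0.4]
finger_gap: 0.0001
```

```bash
python3 - <<'E'
from h import *
s=get_state();print(s["joint_pos"],s["wrist_force"])
p=viewer.read_camera("side");im=p["image"][:,:,::-1];cv2.imwrite("pics/side1.png",cv2.resize(im[0:270,260:620],None,fx=2.2,fy=2.2,interpolation=2))
print(rel([.512,.12,.2304]))
E
```

```text
[-1.15436166e-01  2.29537326e-01 -6.56712875e-02  1.27537867e+00
 -1.03536953e-04  1.62092701e+00] [ 0.23502053 -0.57815156 -0.44932497]
(array([ 97.4, -36.6,   1. ]), array([[ 0.166,  0.986,  0.   ],
       [ 0.986, -0.166, -0.   ],
       [-0.   ,  0.   , -1.   ]]))
```

View pics/side1.png

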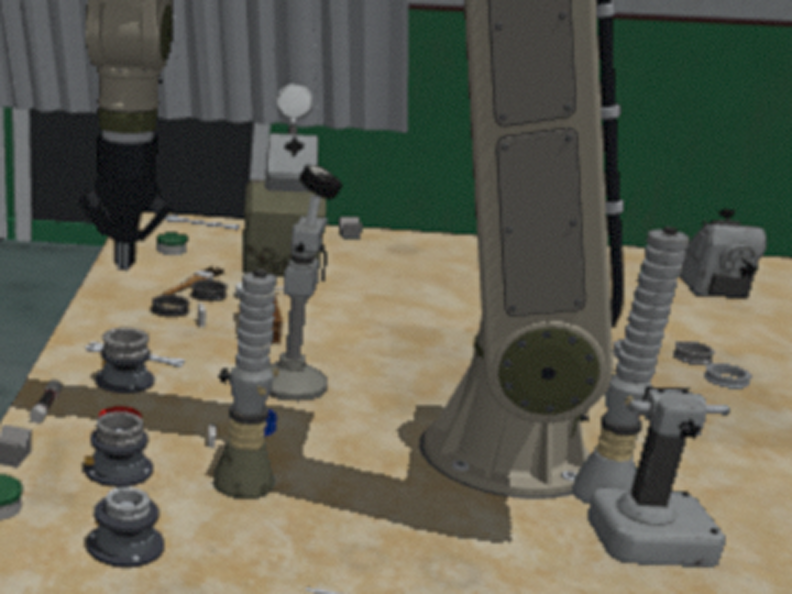

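Side view: gripper at (125,200) is clear and shut, the three nests are at (125,350), (118,440) and (125,520), and the post behind the shoulder sits at about (640,330). The computed clearance there is more than 1 cm at the target, so I'm continuing slowly and watching forces.

Call:
arm_command(motion=[{"x": 25, "y": -7, "z": 0, "rx": 0, "ry": 0, "rz": -2.4, "hand": 1}, {"x": 50, "y": -16, "z": 0, "rx": 0, "ry": 0, "rz": -4.8, "hand": 1}, {"x": 75, "y": -26, "z": 0, "rx": 0, "ry": 0, "rz": -7.2, "hand": 1}, {"x": 97.5, "y": -36.5, "z": 0, "rx": 0, "ry": 0, "rz": -9.6, "hand": 1}, {"x": 97.5, "y": -36.5, "z": 0, "rx": 0, "ry": 0, "rz": -9.6, "hand": 1}, {"x": 97.5, "y": -36.5, "z": 0, "rx": 0, "ry": 0, "rz": -9.6, "hand": 1}])

```text
clock: 3.42
tcp_pos: [0.5127, 0.1187, 0.2313]
orientation: [0.0, 0.708, 0.706, -0.0]
wrist_force: [0.3, 0.0, 0.2]
finger_gap: 0.0002
```

```bash
python3 - <<'E'
from h import *
s=get_state();print(s["joint_pos"],s["tau"],s["wrist_force"])
p=viewer.read_camera("side");im=p["image"][:,:,::-1];cv2.imwrite("pics/side2.png",cv2.resize(im[0:270,260:620],None,fx=2.2,fy=2.2,interpolation=2))
p=viewer.read_camera("top");im=p["image"][:,:,::-1];cv2.imwrite("pics/top2.png",cv2.resize(im[120:270,180:440],None,fx=3,fy=3,interpolation=2))
print(rel([.512,.12,.09]))
E
```

```text
[ 7.51926842e-02  2.18345560e-01 -8.04618012e-02  1.27169533e+00
 -5.83623413e-04  1.64827848e+00] [ 5.02701513e-01 -4.26285052e+01  2.96947199e+01  2.86610413e-02
  2.23334046e-02 -1.10107615e-04] [0.33340539 0.04460629 0.16690793]
(array([  1.5,  -0.7, 141.2]), array([[ 0.003,  1.   ,  0.   ],
       [ 1.   , -0.003, -0.   ],
       [-0.   ,  0.   , -1.   ]]))
```

View pics/side2.png

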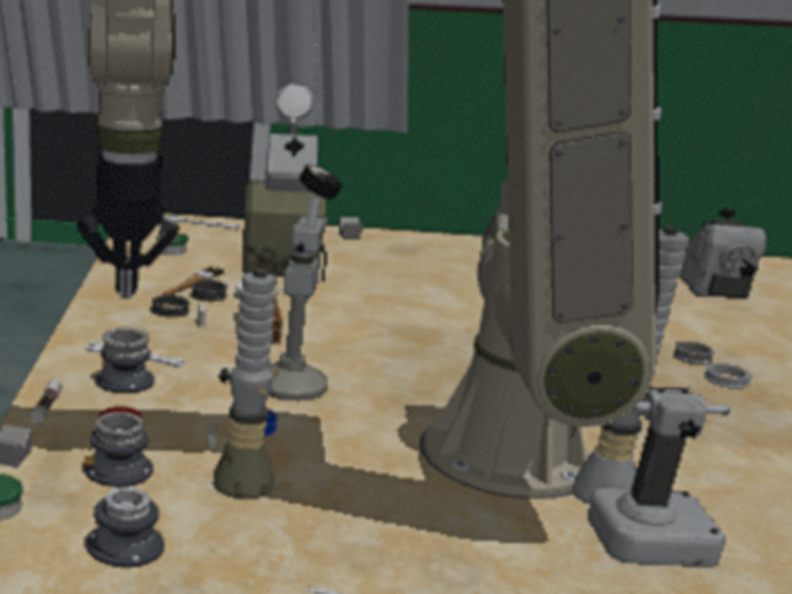

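View pics/top2.png

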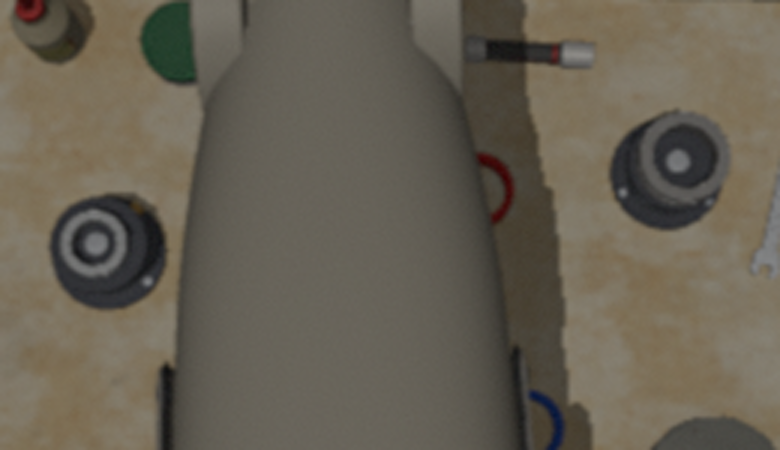

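The arm is free: shoulder clear of the post at (670,300) and the vise handle, wrist force about 0. Top view: the forearm hides the middle nest, and the small and large ring nests are clear of it. Descending to just above the ring.

Call:
arm_command(motion=[{"x": 1, "y": -0.5, "z": 40, "rx": 0, "ry": 0, "rz": 0, "hand": 1}, {"x": 1, "y": -0.5, "z": 80, "rx": 0, "ry": 0, "rz": 0, "hand": 1}, {"x": 1, "y": -0.5, "z": 115, "rx": 0, "ry": 0, "rz": 0, "hand": 1}, {"x": 1, "y": -0.5, "z": 135, "rx": 0, "ry": 0, "rz": 0, "hand": 1}, {"x": 1, "y": -0.5, "z": 146, "rx": 0, "ry": 0, "rz": 0, "hand": 1}, {"x": 1, "y": -0.5, "z": 146, "rx": 0, "ry": 0, "rz": 0, "hand": 1}, {"x": 1, "y": -0.5, "z": 146, "rx": 0, "ry": 0, "rz": 0, "hand": 1}])

```text
clock: 4.4
tcp_pos: [0.5127, 0.1205, 0.0862]
orientation: [0.001, 0.707, 0.707, 0.001]
wrist_force: [0.5, -1.3, 0.6]
finger_gap: -0.0001
```

```bash
python3 - <<'E'
from h import *
s=get_state();print(s["joint_pos"],s["tcp_pos"],s["wrist_force"])
p=viewer.read_camera("side");im=p["image"][:,:,::-1];cv2.imwrite("pics/side3.png",cv2.resize(im[120:260,260:400],None,fx=5,fy=4.2,interpolation=2))
w=pts(p);m=(np.hypot(w[...,0]-.512,w[...,1]-.146)<.05)&(w[...,2]>.0605)
a=w[m&(w[...,2]<.075)];print(len(a),np.round(a.min(0),3),np.round(a.max(0),3))
b=w[m&(w[...,2]>.079)&(w[...,2]<.12)];print(len(b),np.round(b.min(0),3),np.round(b.max(0),3),np.round(np.median(b,0),3))
print(rel([.512,.12,.063]))
E
```

```text
[ 7.84757011e-02  3.09996160e-01 -3.30242822e-01  9.28869592e-01
 -9.70780525e-05  1.65029242e+00] [0.51265778 0.12053171 0.08624476] [ 0.52812522 -1.33896405  0.55543337]
163 [0.482 0.117 0.061] [0.538 0.181 0.074]
96 [0.496 0.117 0.088] [0.524 0.137 0.12 ] [0.509 0.129 0.106]
(array([-0.6, -0.7, 23.3]), array([[ 0.001,  1.   ,  0.002],
       [ 1.   , -0.001,  0.   ],
       [ 0.   ,  0.002, -1.   ]]))
```

View pics/side3.png

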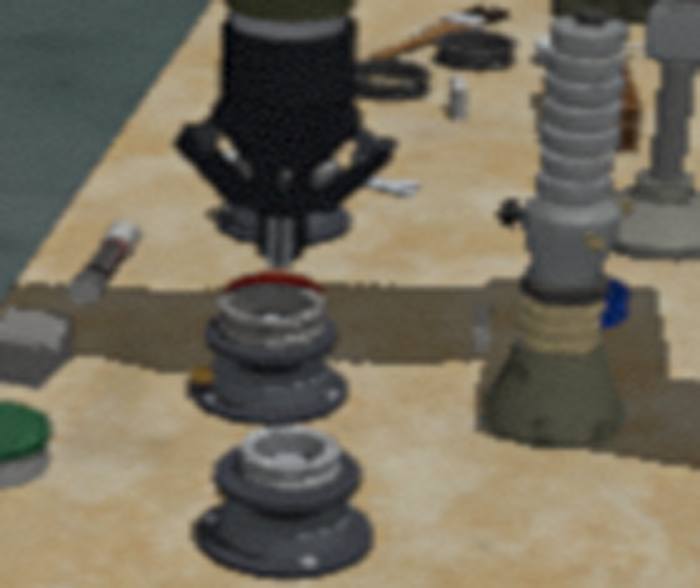

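The shut fingertips at (280,262) stand over the far (−y) wall of the middle ring (rim around (275,290)). Pressing slowly now.

Call:
arm_command(motion=[{"x": 0, "y": 0, "z": 7, "rx": 0, "ry": 0, "rz": 0, "hand": 1}, {"x": 0, "y": 0, "z": 11, "rx": 0, "ry": 0, "rz": 0, "hand": 1}, {"x": 0, "y": 0, "z": 13, "rx": 0, "ry": 0, "rz": 0, "hand": 1}, {"x": 0, "y": 0, "z": 14.5, "rx": 0, "ry": 0, "rz": 0, "hand": 1}, {"x": 0, "y": 0, "z": 16, "rx": 0, "ry": 0, "rz": 0, "hand": 1}, {"x": 0, "y": 0, "z": 17.5, "rx": 0, "ry": 0, "rz": 0, "hand": 1}, {"x": 0, "y": 0, "z": 19, "rx": 0, "ry": 0, "rz": 0, "hand": 1}, {"x": 0, "y": 0, "z": 19, "rx": 0, "ry": 0, "rz": 0, "hand": 1}])

```text
clock: 5.45
tcp_pos: [0.5118, 0.1207, 0.0664]
orientation: [0.0, 0.707, 0.707, 0.0]
wrist_force: [-1.5, -0.3, 2.3]
finger_gap: 0.0004
```

```bash
python3 - <<'E'
from h import *
s=get_state();print(s["tcp_pos"],s["wrist_force"])
p=viewer.read_camera("side");im=p["image"][:,:,::-1];cv2.imwrite("pics/side4.png",cv2.resize(im[150:260,260:370],None,fx=5.5,fy=5,interpolation=2))
w=pts(p);m=(np.hypot(w[...,0]-.512,w[...,1]-.146)<.05)
for lo,hi in((.155,.2),):
    a=w[m&(w[...,1]>lo)&(w[...,2]>.03)];h=np.sort(a[:,2]);print(len(h),np.round(h[-12:],4))
E
```

```text
[0.51181817 0.12067249 0.06636463] [-1.4881509  -0.30140588  2.26839193]
3089 [0.5713 0.5716 0.5718 0.5721 0.5723 0.5724 0.5724 0.5727 0.5735 0.5738
 0.574  0.5741]
```

View pics/side4.png

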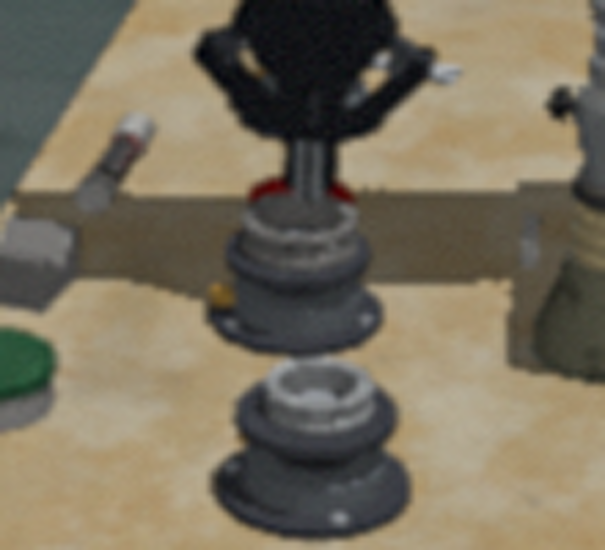

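Fingertips at (312,195) meet the rim and the force is about 2 N. Pressing 4 mm further and holding.

Call:
arm_command(motion=[{"x": 0, "y": 0, "z": 2, "rx": 0, "ry": 0, "rz": 0, "hand": 1}, {"x": 0, "y": 0, "z": 4, "rx": 0, "ry": 0, "rz": 0, "hand": 1}, {"x": 0, "y": 0, "z": 4, "rx": 0, "ry": 0, "rz": 0, "hand": 1}, {"x": 0, "y": 0, "z": 4, "rx": 0, "ry": 0, "rz": 0, "hand": 1}])

```text
clock: 6.0
tcp_pos: [0.5118, 0.1207, 0.0623]
orientation: [0.0, 0.707, 0.707, -0.0]
wrist_force: [-1.2, -1.5, 3.8]
finger_gap: 0.0003
```

```bash
python3 - <<'E'
from h import *
s=get_state();print(s["tcp_pos"],s["wrist_force"])
p=viewer.read_camera("side");im=p["image"][:,:,::-1];cv2.imwrite("pics/side5.png",cv2.resize(im[150:260,260:370],None,fx=5.5,fy=5,interpolation=2))
d=np.load("side.npy");w=pts(p)
for n,a in(("before",d),("now",w)):
    m=(np.hypot(a[...,0]-.512,a[...,1]-.146)<.045)&(a[...,1]>.15)&(a[...,2]<.08)&(a[...,2]>.02); z=np.sort(a[m][:,2]);print(n,len(z),np.round(z[-15:],4))
E
```

```text
[0.51178398 0.12068323 0.06233676] [-1.22079719 -1.50764715  3.82301403]
before 405 [0.0707 0.0708 0.0709 0.071  0.071  0.071  0.071  0.0711 0.0713 0.0714
 0.0715 0.0719 0.0722 0.0722 0.073 ]
now 368 [0.063  0.0631 0.0631 0.0633 0.0633 0.0634 0.0634 0.0636 0.0637 0.0639
 0.0639 0.0641 0.0643 0.0654 0.0661]
```

View pics/side5.png

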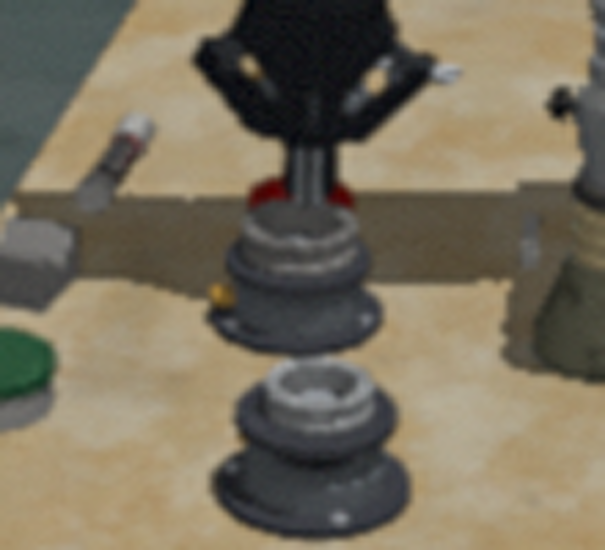

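The ring is down about 7.5 mm at about 4 N, with the rim at (300,225). Holding a second, then releasing.

Call:
arm_command(motion=[{"x": 0, "y": 0, "z": 0, "rx": 0, "ry": 0, "rz": 0, "hand": 1}, {"x": 0, "y": 0, "z": 0, "rx": 0, "ry": 0, "rz": 0, "hand": 1}, {"x": 0, "y": 0, "z": 0, "rx": 0, "ry": 0, "rz": 0, "hand": 1}, {"x": 0, "y": 0, "z": 0, "rx": 0, "ry": 0, "rz": 0, "hand": 1}, {"x": 0, "y": 0, "z": 0, "rx": 0, "ry": 0, "rz": 0, "hand": 1}, {"x": 0, "y": 0, "z": 0, "rx": 0, "ry": 0, "rz": 0, "hand": 1}, {"x": 0, "y": 0, "z": 0, "rx": 0, "ry": 0, "rz": 0, "hand": 1}])

```text
clock: 6.92
tcp_pos: [0.5118, 0.1207, 0.0623]
orientation: [0.0, 0.707, 0.707, -0.0]
wrist_force: [-0.6, -0.3, 3.6]
finger_gap: -0.0
```

Call:
arm_command(motion=[{"x": 0, "y": 0, "z": -2, "rx": 0, "ry": 0, "rz": 0, "hand": 1}, {"x": 0, "y": 0, "z": -4, "rx": 0, "ry": 0, "rz": 0, "hand": 1}, {"x": 0, "y": 0, "z": -6, "rx": 0, "ry": 0, "rz": 0, "hand": 1}, {"x": 0, "y": 0, "z": -8, "rx": 0, "ry": 0, "rz": 0, "hand": 1}, {"x": 0, "y": 0, "z": -12, "rx": 0, "ry": 0, "rz": 0, "hand": 1}, {"x": 0, "y": 0, "z": -25, "rx": 0, "ry": 0, "rz": 0, "hand": 1}, {"x": 0, "y": 0, "z": -55, "rx": 0, "ry": 0, "rz": 0, "hand": 1}, {"x": 0, "y": 0, "z": -100, "rx": 0, "ry": 0, "rz": 0, "hand": 1}, {"x": 0, "y": 0, "z": -150, "rx": 0, "ry": 0, "rz": 0, "hand": 1}, {"x": 0, "y": 0, "z": -165, "rx": 0, "ry": 0, "rz": 0, "hand": 1}])

```text
clock: 8.18
tcp_pos: [0.5135, 0.1209, 0.2316]
orientation: [0.002, 0.707, 0.707, 0.002]
wrist_force: [0.2, -0.1, 0.7]
finger_gap: -0.0002
```

Call:
arm_command(motion=[{"x": 0, "y": 0, "z": 0, "rx": 0, "ry": 0, "rz": 0, "hand": 1}, {"x": 0, "y": 0, "z": 0, "rx": 0, "ry": 0, "rz": 0, "hand": 1}, {"x": 0, "y": 0, "z": 0, "rx": 0, "ry": 0, "rz": 0, "hand": 1}, {"x": 0, "y": 0, "z": 0, "rx": 0, "ry": 0, "rz": 0, "hand": 1}])

```text
clock: 8.68
tcp_pos: [0.5112, 0.1207, 0.2261]
orientation: [-0.001, 0.707, 0.707, -0.001]
wrist_force: [0.2, 0.7, 0.2]
finger_gap: -0.0
```

```bash
python3 - <<'E'
from h import *
s=get_state();print(s["clock"],s["tcp_pos"],s["wrist_force"],abs(s["qvel"]).max())
p=viewer.read_camera("side");im=p["image"][:,:,::-1];cv2.imwrite("pics/side6.png",cv2.resize(im[120:260,260:400],None,fx=5,fy=4.2,interpolation=2))
d=np.load("side.npy");w=pts(p)
for n,a in(("before",d),("now",w)):
  for c in ((.512,.146),(.47,.32),(.55,-.125)):
    m=(np.hypot(a[...,0]-c[0],a[...,1]-c[1])<.045)&(a[...,2]<.08)&(a[...,2]>.0605);b=a[m];print(n,len(b),np.round(b.mean(0),4),np.round(np.percentile(b[:,2],90),4))
E
```

```text
8.675 [0.51117086 0.12066197 0.22612551] [0.16456936 0.69247009 0.23033957] 0.007217697041571672
before 163 [0.5104 0.1499 0.0674] 0.0711
before 135 [0.4712 0.3253 0.0655] 0.0674
before 186 [ 0.5474 -0.1204  0.07  ] 0.0753
now 158 [0.5102 0.1498 0.0674] 0.0711
now 135 [0.4714 0.3262 0.0655] 0.0676
now 184 [ 0.5467 -0.1205  0.07  ] 0.0753
```

View pics/side6.png

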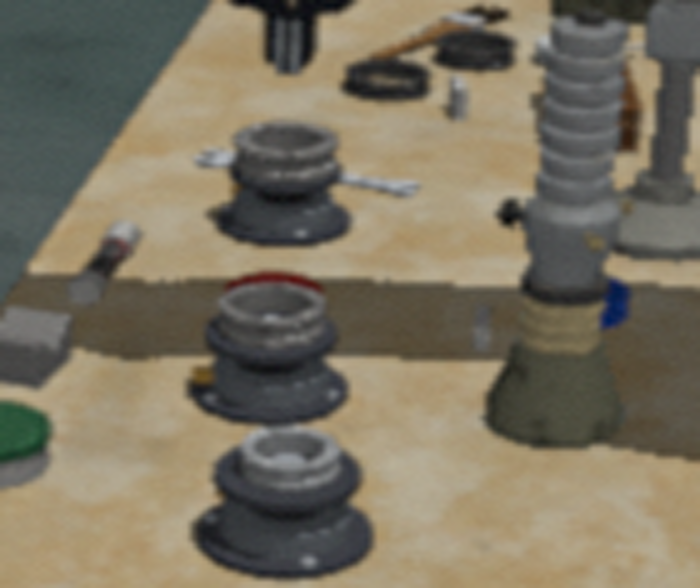

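The middle ring is back up at (275,305), all three rings are unchanged, and the gripper is well clear at (290,40). Handing in.

```bash
python3 -c "
from workcell import hand_in
print(hand_in())"
```

```text
the job is handed in; nothing more can be done
None
```

I registered the middle ring with shut fingertips and handed the job in at about 8.7 s. The hand-in gives no verdict.

- **The press:** I pressed the ring's −y wall straight down about 7–8 mm, at about 4 N on the wrist sensor. I held it there for about a second, then let it spring back and raised the hand.
- **Ring positions:** In the last side view the middle ring's rim is back at its starting height (0.0711 m both times) and within 1 mm of its starting position. The small and large rings moved less than about 1 mm, which is within measurement noise.
- **Hand clearance:** The fingertips ended about 155 mm above the ring's upper face, with the wrist force near 0 and the arm at rest.
- **Bystanders:** I did not measure them again at the end. The last side view was cropped, and the ones in it looked unmoved. No contact showed in the readings I took along the way.
- **Failed checks:** One depth check during the press picked up the arm instead of the ring; I corrected it and repeated it. The first move call was refused because it left out some keys, and nothing moved.

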